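# Change the casting flask and hold it down on the sprung ring

### The arm

A 6-joint arm with a two-finger parallel gripper is mounted at the origin on the work surface. World frame = base frame: x ahead of the robot, y to its left, z up, the work surface at z = 0. Lengths are in mm, angles in rad, forces in N, time in s.
With the tool pointing down it reaches from about 350 to 875 mm from the base axis. Payload 4.2 kg.
Tool frame: the origin (TCP) lies at the very end of the fingers, on their centre line; the grasp point (between the pads) lies 19 mm behind it; z points along the fingers, y is the line along which they close (so a half turn about z gives the same grasp; the last joint's range is limited). The gripper opens to 85 mm and grips with 20 to 120 N. Pads are 22 mm wide; open, the fingers measure 114 mm over their backs; the gripper's body (76 mm by 85 mm) begins 54 mm behind the grasp point. The pads swing forward as they close: fully open they stand 13 mm farther back than shut.
Start: joints at [1.563, 0.385, 0.008, 0, -1.194, -0.259], TCP at [164.747, 602.875, 231.312] pointing down, gripper open.
Joint ranges: [-3.14, 3.14], [-1.21, 2.06], [-1.07, 1.41], [-3.16, 2.05], [-2.99, -0.16], [-3.1, 3.1]. Speed limits (rad/s): [2.79, 2.79, 3.14, 3.14, 3.14, 3.14].

### API

Orientations are given as a unit quaternion [x, y, z, w].
In Python, from bench import arm gives the robot as it stands.
- The arm moves only by the tool servo_tool, never from a script. Its argument "rows" is a list that holds one entry, the list of rows, each a list of 7 numbers: the finger opening in mm, from 0 to 85.4, then the shift along the tool's x, y, z in mm, then the turn, a rotation vector about the tool's x, y, z in rad. A call has 1 to 10 rows; each row is the pose to reach, as a shift and turn from the pose commanded when the call began, along the tool's axes at that moment; what a row does not reach only later rows make up. A row lasts 1/8 s, in which the tool goes at most 62.5 mm and 10.7 degrees, less where a joint would pass 70% of its speed; a pose out of reach is approached as far as the arm can. A call with a gripper value outside its range is refused whole. The fingers move at their own pace and stop on an object; the grip force is fixed at half the most. Time passes only in rows, so rows that repeat a pose let the fingers close. It gives the time, the measured TCP pose, the force, the opening and the grip force at its end, in the units of the state.
- arm.read_state(): the state, without advancing time (a new reading comes with each control period).
- arm.get_image(name): name is "side" or "top"; returns the picture (480x640x3 uint8, red, green, blue); there is no depth.
- arm.camera_params(name): a dict with "intrinsics" (3x3 intrinsics, pixels), "R" (3x3) and "t" (3): a world point X has camera coordinates R X + t. Camera axes: x right, y down, z forward; pixel columns grow to the right and rows downward; lengths in mm; the calibration is good to about 2 mm. A picture is of the moment at which its call begins. camera_params takes no time and is no camera call.
- arm.job_done(): hands the job in; it is judged then, once.
The state is a dict: "clock": time; "joints": joint angles; "joint_vel": joint speeds; "joint_efforts": joint torques, N m; "position": TCP position; "ee_rot": TCP orientation; "contact_force": force on the tool from outside, world axes, zero at the start; "wrist_torque": the same for the moment, N m; "gripper_width": finger opening in mm; "grasp_force": force on a finger pad.
Only numpy, scipy, OpenCV 4.12 (cv2) and the standard library are available. Lean on these libraries where they do the work, as an engineer would, in place of code of your own. Each camera call takes 0.05 s, during which the arm holds its last target. There are 200 camera calls.

### The job

Change over the casting flask: lift the dark used flask out of the sprung ring cradle, set it down upright in the free place of the packed tray (the green square) and let go of it, then put the bright fresh flask into the ring and press it all the way down against the springs. Finish while still holding it down at the bottom; do not let the ring spring back. Handle the flasks gently, upright and without dropping them, keep the jar, block and tin in the tray, and leave the bowl, hammer and burr stand alone.

Things in the scene. Friction and masses are not known exactly. Their poses are not given: they have to be found in the camera images.
- fresh_center (a point): The FRESH casting flask: bright metal, white plaster top with a small black hole. Starts standing on the bench. Round steel flask, 96 mm tall overall: foot cylinder 44 mm diameter from 0 to 45 mm (lower edge bevelled 4 mm), flange 68 mm diameter from 45 to 51 mm, neck 40 mm diameter from 51 to 96 mm. About 0.4 kg (0.32 to 0.48). Point: on its axis, half-way up (48 mm above its underside); z up along its axis. 
- used_center (a point): The USED casting flask: dark steel all over with a brass button on top. Starts hanging by its flange in the sprung ring cradle. Round steel flask, 96 mm tall overall: foot cylinder 44 mm diameter from 0 to 45 mm (lower edge bevelled 4 mm), flange 68 mm diameter from 45 to 51 mm, neck 40 mm diameter from 51 to 96 mm. About 0.4 kg (0.32 to 0.48). Point: on its axis, half-way up (48 mm above its underside); z up along its axis. 
- ring_seat (a point): Centre of the top face of the sprung brass ring (84 mm outside, 52 mm hole, 8 mm thick); moves with the ring; 75 mm above the bench when up. A flask's foot goes down through the hole and its flange rests on this face. The ring rides on four springs over a fixed round blue stand (124 mm diameter, 45 mm high, with a well 64 mm wide inside whose floor is 6 mm above the bench).
- ring (a joint): How far the sprung ring is pressed down, m: 0 up, 0.018 fully down at its stop. It springs back when let go. Pushing it down starts at about 5.5 N and takes about 16 N at the stop, flask's weight (about 4 N) included, so about 12 N by hand on a seated flask. A flask's weight alone leaves it practically up.
- free_place (a point): The free place in the packed tray: centre of the thin green square (40 mm, 0.8 mm thick, no obstacle) on the tray's inner floor. x and y along the tray's sides. The place is about 52 mm square between the tray's corner walls and the neighbouring things; it may be any of the tray's four quarters.
- tray_in (a point): Centre of the inner floor (5 mm above the bench) of the open plywood tray: 114 mm square outside, 104 mm inside, walls 5 mm thick and 40 mm high, fixed to the bench; x and y along its sides. Its four quarters, each 52 mm square, hold an amber jar, a white block, a tin and the free place.
- jar_mid (a point): Amber glass jar with white cap, 48 mm diameter, 36 mm tall, loose in the tray; point at its centre, half-way up.
- block_mid (a point): White plaster block, 48 x 48 x 34 mm tall, loose in the tray; point at its centre.
- tin_mid (a point): Steel tin with red lid, 48 mm diameter, 34 mm tall, loose in the tray; point at its centre.
- bowl: Blue ceramic bowl, 84 mm across, 36 mm high; bystander. Origin at the centre of its underside.
- hammer: Small hammer, 220 mm long, lying on the bench; bystander. Its x axis runs along the handle towards the head.
- burrs: Round white stand of small rotary burrs, 80 mm diameter, about 47 mm high; bystander. Origin at the centre of its underside.
Mind the look-alikes: they are no part of the job. What is shaped like the part that bears fresh_center but blue or orange is not meant.

How it is judged (in metres and radians):
On the way, in this order (a step that is already met when the one before it is completed fails the run):
1. the used flask stands upright in the free place of the tray, released (horizontal distance between used_center and free_place below 0.014 m and z of used_center in the frame of free_place below 0.055 m and angle between used_center's own z axis and vertical below 0.12 rad and contact force between the fingers and used below 0.1 N and linear speed of used below 0.03 m/s), for 0.2 s.
2. the fresh flask sits upright in the ring, flange on the ring (horizontal distance between fresh_center and ring_seat below 0.008 m and z of fresh_center in the frame of ring_seat below 0.008 m and angle between fresh_center's own z axis and vertical below 0.12 rad), for 0.1 s.
At the end, for the whole second after the job is handed in: The robot holds the fresh flask upright, flange on the ring (centred to 8 mm), ring pressed 14 of 18 mm or more, pushing over 4 N (ring over 8 N). The used flask stands released, upright, still, within 14 mm of the free place's centre; jar, block and tin upright on the tray floor (all of step 1 and all of step 2 and z of each of jar_mid, block_mid, tin_mid in the frame of tray_in below 0.026 m and angle between each of jar_mid, block_mid, tin_mid's own z axis and vertical below 0.2 rad and horizontal distance between each of jar_mid, block_mid, tin_mid and tray_in below 0.06 m and value of joint ring above 0.014 m and contact force between fresh and ring above 8 N and contact force between any of the arm, the fingers and fresh above 4 N); the arm keeps its last pose, push and grip.
It fails at once if the bowl, hammer or burr stand was pushed away (more than 30 mm) (distance of any of bowl, hammer, burrs from where it was at the start of the episode above 0.03 m).
It fails at once if a flask was tipped by more than about 35 degrees (angle between any of used_center, fresh_center's own z axis and vertical above 0.6 rad).
It fails at once if a flask was dropped (falling free faster than 0.6 m/s) ((linear speed of used above 0.6 m/s and contact force between the fingers and used below 0.1 N) or (linear speed of fresh above 0.6 m/s and contact force between the fingers and fresh below 0.1 N)).
It also fails if it takes over 66 s, if anything falls off the work surface, if the arm or the gripper's body presses on something with over 40 N, if the wrist force passes 120 N, or if a joint passes its speed limit or range.

## Working session

There is one attempt and no reset: what is moved stays moved. The work goes in short steps, Python scripts to look and compute and a tool call to move; the robot and the scene stay as the last step left them, time stands still between calls to the robot, and variables do not carry over. Pictures are saved under pics/ and viewed, at most 10 in all, crops included, and the job is handed in when it is done.

Besides the shell and the picture viewer there is one more tool, called after "Call:" as a command line: name --argument value ..., lists and objects as JSON in quotes. servo_tool: Moves the arm, as the interface text tells. Its arguments: {"type":"object","properties":{"rows":{"type":"array"}},"required":["rows"]}

```bash
mkdir -p pics && python3 - <<'E'
from bench import arm
import cv2
for n in("side","top"):
    cv2.imwrite(f"pics/{n}0.png",arm.get_image(n)[:,:,::-1])
    p=arm.camera_params(n);print(n,p)
print(arm.read_state())
E
```

```text
side {'intrinsics': array([[475.8028213 ,   0.        , 324.47556264],
       [  0.        , 475.8028213 , 232.72376833],
       [  0.        ,   0.        ,   1.        ]]), 'R': array([[-0.78059852, -0.62502433, -0.00324675],
       [-0.49338072,  0.61936004, -0.61071156],
       [ 0.38372049, -0.47511865, -0.79184648]]), 't': array([478.81746526, 307.49592683, 765.99657072])}
top {'intrinsics': array([[492.21549748,   0.        , 314.36099258],
       [  0.        , 492.21549748, 247.49292292],
       [  0.        ,   0.        ,   1.        ]]), 'R': array([[ 0.02284719, -0.99972587,  0.00511715],
       [-0.9922606 , -0.02330088, -0.12196711],
       [ 0.12205291, -0.00229094, -0.99252095]]), 't': array([ 29.91839697, 560.34115698, 889.04957617])}
{'clock': 0.1, 'joints': array([ 1.56261243e+00,  3.85466386e-01,  6.74413763e-03, -4.74979076e-04,
       -1.19397642e+00, -2.58610376e-01]), 'joint_vel': array([-0.00179879, -0.00108109,  0.00188829,  0.00132957, -0.00063298,
        0.00077553]), 'joint_efforts': array([-1.98051766e-04, -3.93319309e+01,  1.88929367e+01,  4.19796243e+00,
       -2.59095148e-03,  5.13536307e-06]), 'position': array([164.60382916, 602.3865496 , 230.32585925]), 'ee_rot': array([ 9.91103661e-01, -1.33088616e-01, -1.00227406e-04,  9.71293033e-04]), 'contact_force': array([ 0.20235849,  0.06996704, -0.75361273]), 'wrist_torque': array([-4.54034257e-02, -3.60754770e-05,  1.51392606e-02]), 'grasp_force': 0.0, 'gripper_width': 85.50304741416082}
```

View pics/side0.png

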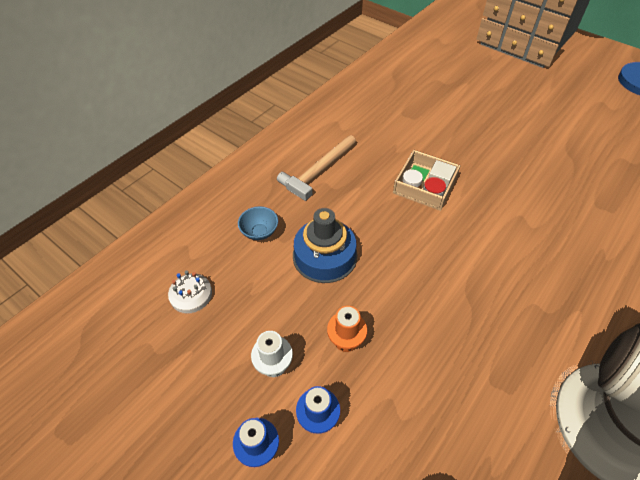

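View pics/top0.png

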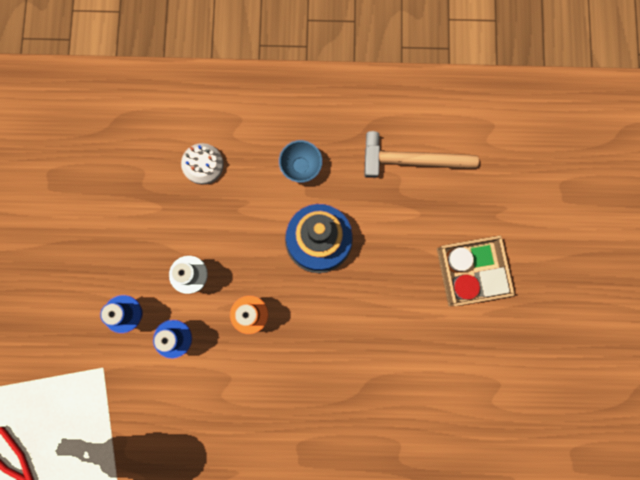

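The used flask is in the blue cradle at top (319,230) and side (324,215). The tray is at top (477,271), with its green place at (483,256). There are four look-alikes in the top view: bright/white (188,274), blue (121,313), blue (172,339) and orange (248,314). Only (188,274) is bright metal, so it fits the fresh flask. I'll confirm it and measure in one enlarged crop sheet.

```bash
python3 - <<'E'
import cv2,numpy as np
s=cv2.imread("pics/side0.png");t=cv2.imread("pics/top0.png")
def c(im,u,v,w=66,h=75,k=4): return cv2.resize(im[v:v+h,u:u+w],None,fx=k,fy=k,interpolation=cv2.INTER_CUBIC)
L=[(t,155,235),(t,286,195),(t,440,232)],[(s,239,315),(s,291,200),(s,393,142)]
out=np.vstack([np.hstack([cv2.copyMakeBorder(c(*a),0,0,0,2,cv2.BORDER_CONSTANT) for a in r]) for r in L])
print(out.shape);cv2.imwrite("pics/crops.png",out)
E
```

```text
(600, 798, 3)
```

View pics/crops.png

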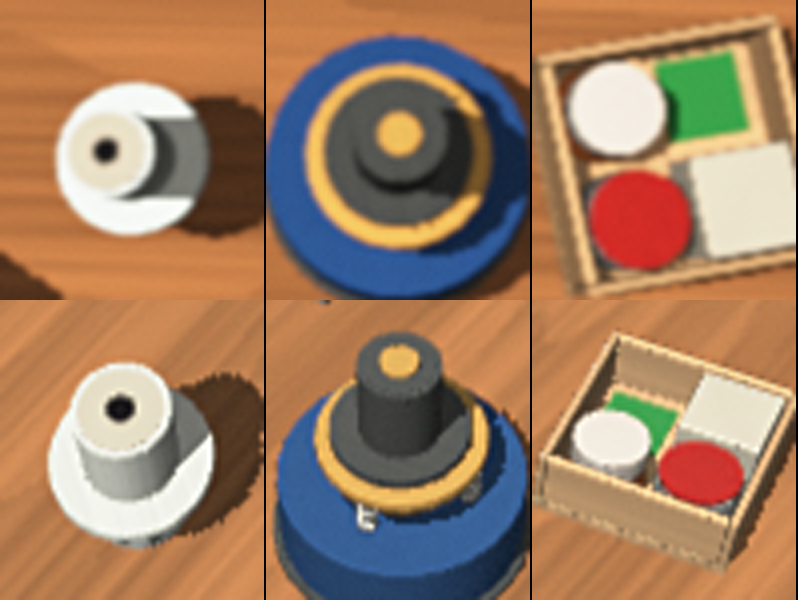

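The crops confirm it: the candidate at (188,274) is bright metal with a plaster top and a black hole. The green place is in the tray quarter at top-view right/up. Now I'll triangulate.

```bash
cat > h.py <<'E'
from bench import arm
import numpy as np,cv2
P={n:arm.camera_params(n) for n in("side","top")}
M={n:p["intrinsics"]@np.c_[p["R"],p["t"]] for n,p in P.items()}
def tri(t,s):
    X=cv2.triangulatePoints(M["top"],M["side"],np.float64(t).reshape(2,1),np.float64(s).reshape(2,1))[:,0];return X[:3]/X[3]
def onz(n,uv,z):
    m=M[n];H=np.c_[m[:,0],m[:,1],m[:,2]*z+m[:,3]];w=np.linalg.solve(H,[*uv,1]);return w[:2]/w[2]
E
python3 - <<'E'
from h import *
np.set_printoptions(precision=1,suppress=True)
T=[(155,235),(286,195),(440,232)];S=[(239,315),(291,200),(393,142)]
def t(k,x,y):return T[k][0]+(x-266*k)/4-.375,T[k][1]+y/4-.375
def s(k,x,y):return S[k][0]+(x-266*k)/4-.375,S[k][1]+(y-300)/4-.375
def both(n,a,b,z):print(n,tri(a,b),onz("top",a,z),onz("side",b,z))
both("fresh",t(0,106,151),s(0,120,408),96)
print("flange",onz("top",t(0,133,159),51))
both("used",t(1,400,133),s(1,401,361),120)
print("ring",onz("top",t(1,398,156),75))
both("gTR",t(2,739,53),s(2,616,392),5.8)
both("gBR",t(2,748,133),s(2,678,427),5.8)
print("green",onz("top",t(2,702,97),5.8),[onz("top",t(2,*q),5.8) for q in[(656,62),(739,53),(748,133),(668,141)]])
both("tTR",t(2,775,18),s(2,617,335),40)
both("tTL",t(2,538,58),s(2,545,455),40)
both("tBL",t(2,580,295),s(2,724,525),40)
both("tBR",(514.5,294.5),s(2,795,393),40)
E
```

```text
fresh [504.5 275.3  91.1] [503.  273.3] [503.9 277.4]
flange [502.5 272.8]
used [583.2  36.1 122.5] [582.9  35.7] [585.3  34.8]
ring [579.8  35.9]
gTR [ 580.2 -303.9   -7.2] [ 576.2 -300.2] [ 576.8 -290.2]
gBR [ 541.  -312.   -18.2] [ 537.3 -303.7] [ 533.3 -288.1]
green [ 554.3 -281.8] [array([ 570.8, -259.8]), array([ 576.2, -300.2]), array([ 537.3, -303.7]), array([ 532.6, -265. ])]
tTR [ 590.8 -308.7   29.3] [ 588.4 -304.9] [ 586.5 -297.4]
tTL [ 567.5 -194.5   36.4] [ 566.9 -193.7] [ 566.  -191.3]
tBL [ 460.7 -211.2   37.9] [ 457.4 -212. ] [ 463.3 -207.5]
tBR [ 483.2 -331.5   29.7] [ 480.1 -328.5] [ 482.6 -319.2]
```

Call:
servo_tool --rows '[[[85, 553, 436, 11, 0, 0, -0.267], [85, 553, 436, 11, 0, 0, -0.267], [85, 553, 436, 11, 0, 0, -0.267], [85, 553, 436, 11, 0, 0, -0.267], [85, 553, 436, 11, 0, 0, -0.267], [85, 553, 436, 11, 0, 0, -0.267], [85, 553, 436, 11, 0, 0, -0.267], [85, 553, 436, 11, 0, 0, -0.267], [85, 553, 436, 11, 0, 0, -0.267], [85, 553, 436, 11, 0, 0, -0.267]]]'

```text
clock: 1.35
position: [536.9, 98.4, 221.3]
ee_rot: [1.0, 0.0, -0.0, 0.0]
contact_force: [2.0, 1.0, -0.2]
gripper_width: 85.1
grasp_force: 0.0
```

Call:
servo_tool --rows '[[[85, 46, 62, 0, 0, 0, 0], [85, 46, 62, 20, 0, 0, 0], [85, 46, 62, 60, 0, 0, 0], [85, 46, 62, 80, 0, 0, 0], [85, 46, 62, 80, 0, 0, 0]]]'

```text
clock: 1.98
position: [580.8, 37.8, 139.4]
ee_rot: [1.0, -0.0, -0.002, 0.001]
contact_force: [-0.0, -0.2, 0.9]
gripper_width: 84.7
grasp_force: 0.0
```

```bash
python3 - <<'E'
from h import *
s=arm.get_image("side")[:,:,::-1];t=arm.get_image("top")[:,:,::-1]
print(arm.read_state()["position"])
k=lambda i,u,v:cv2.resize(i[v:v+150,u:u+130],None,fx=3,fy=3,interpolation=cv2.INTER_CUBIC)
cv2.imwrite("pics/a.png",np.hstack([k(t,255,165),k(s,260,130)]))
E
```

```text
[582.59691893  38.38098891 142.13057802]
```

View pics/a.png

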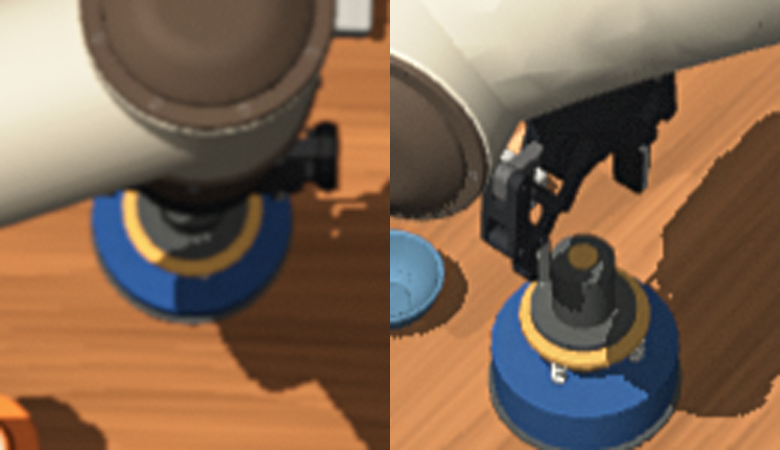

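Call:
servo_tool --rows '[[[85, 0, 2, 20, 0, 0, 0], [85, 0, 2, 38, 0, 0, 0], [85, 0, 2, 48, 0, 0, 0], [85, 0, 2, 52, 0, 0, 0], [85, 0, 2, 52, 0, 0, 0], [30, 0, 2, 52, 0, 0, 0], [30, 0, 2, 52, 0, 0, 0], [30, 0, 2, 52, 0, 0, 0], [30, 0, 2, 52, 0, 0, 0], [30, 0, 2, 52, 0, 0, 0]]]'

```text
clock: 3.32
position: [582.4, 36.5, 89.8]
ee_rot: [1.0, 0.0, 0.0, -0.0]
contact_force: [0.9, 1.5, 1.1]
gripper_width: 38.6
grasp_force: 60.1
```

Call:
servo_tool --rows '[[[30, 0, 0, 0, 0, 0, 0], [30, 0, 0, 0, 0, 0, 0], [30, 0, 0, 0, 0, 0, 0]]]'

```text
clock: 3.7
position: [582.4, 36.5, 89.7]
ee_rot: [1.0, 0.0, 0.0, -0.0]
contact_force: [1.1, 2.0, 0.4]
gripper_width: 38.9
grasp_force: 60.1
```

Call:
servo_tool --rows '[[[30, 0, 0, -3, 0, 0, 0], [30, 0, 0, -10, 0, 0, 0], [30, 0, 0, -22, 0, 0, 0], [30, 0, 0, -38, 0, 0, 0], [30, 0, 0, -56, 0, 0, 0], [30, 0, 0, -74, 0, 0, 0], [30, 0, 0, -88, 0, 0, 0], [30, 0, 0, -96, 0, 0, 0], [30, 0, 0, -100, 0, 0, 0], [30, 0, 0, -100, 0, 0, 0]]]'

```text
clock: 4.95
position: [582.0, 36.3, 189.4]
ee_rot: [1.0, 0.0, -0.0, -0.0]
contact_force: [-0.5, -0.1, -5.5]
gripper_width: 38.7
grasp_force: 60.7
```

Call:
servo_tool --rows '[[[30, -1, 8, 0, 0, 0, 0], [30, -3, 30, 0, 0, 0, 0], [30, -6, 65, 0, 0, 0, 0], [30, -9, 105, 0, 0, 0, 0], [30, -13, 150, 0, 0, 0, 0], [30, -17, 195, 0, 0, 0, 0], [30, -21, 240, 0, 0, 0, 0], [30, -24, 275, 0, 0, 0, 0], [30, -26, 300, 0, 0, 0, 0], [30, -27, 312, 0, 0, 0, 0]]]'

```text
clock: 6.2
position: [553.9, -278.0, 189.0]
ee_rot: [1.0, -0.001, -0.001, -0.0]
contact_force: [-0.5, -0.1, -5.8]
gripper_width: 38.5
grasp_force: 61.2
```

Call:
servo_tool --rows '[[[30, 0, 4, 5, 0, 0, 0], [30, 0, 4, 20, 0, 0, 0], [30, 0, 4, 38, 0, 0, 0], [30, 0, 4, 54, 0, 0, 0], [30, 0, 4, 62, 0, 0, 0], [30, 0, 4, 64, 0, 0, 0], [30, 0, 4, 64, 0, 0, 0], [30, 0, 4, 64, 0, 0, 0]]]'

```text
clock: 7.2
position: [555.6, -279.9, 126.3]
ee_rot: [1.0, 0.0, 0.001, 0.0]
contact_force: [0.7, -0.1, -4.4]
gripper_width: 38.8
grasp_force: 61.2
```

```bash
python3 - <<'E'
from h import *
s=arm.get_image("side")[:,:,::-1];t=arm.get_image("top")[:,:,::-1]
print(arm.read_state()["position"])
k=lambda i,u,v:cv2.resize(i[v:v+120,u:u+80],None,fx=5,fy=5,interpolation=cv2.INTER_CUBIC)
cv2.imwrite("pics/b.png",np.hstack([k(t,435,215),k(s,385,100)]))
E
```

```text
[ 555.51625261 -279.85377452  126.21669968]
```

View pics/b.png

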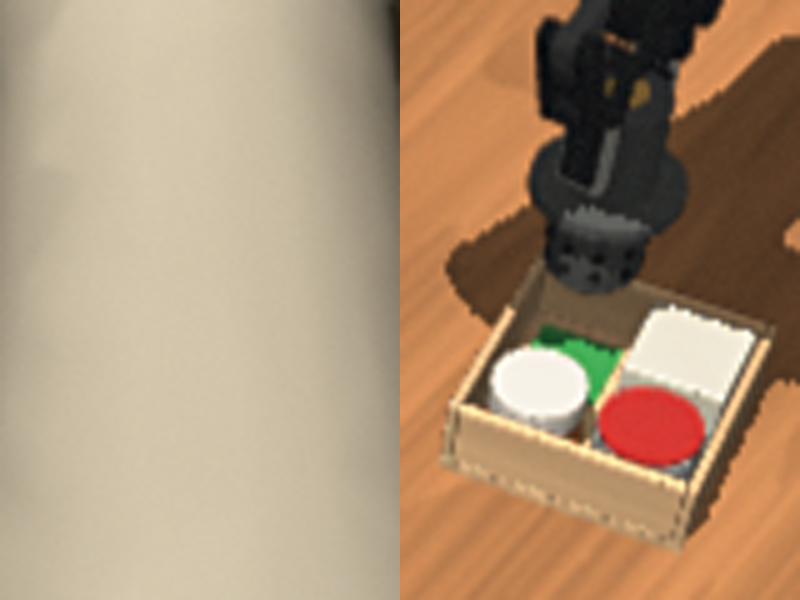

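```bash
python3 - <<'E'
from h import *
def pr(X):
    q=M["side"]@np.r_[X,1];q=q[:2]/q[2];return (q-[385,100]+.4)*5+[400,0]
c=np.array([555.5,-279.8])
for z in(66.5,70.5,111.5,117.5):print(z,pr([*c,z]))
# outlines: flange and foot extremes
a=np.linspace(0,2*np.pi,90)
for r,z in((34,111.5),(34,117.5),(22,70.5),(18,66.5)):
    E=np.array([pr([c[0]+r*np.cos(t),c[1]+r*np.sin(t),z]) for t in a]);print(r,z,E.min(0),E.max(0))
f=lambda x,y:onz("side",(385+(x-400)/5-.4,100+y/5-.4),40)
for q in((540,268),(772,330),(688,487),(455,402)):print(f(*q))
E
```

```text
66.5 [593.08699543 260.32731631]
70.5 [594.53821202 253.60999497]
111.5 [609.93090131 182.36105793]
117.5 [612.26575694 171.55359089]
34 111.5 [530.40648101 130.65808423] [689.88815248 236.20569138]
34 117.5 [532.36600716 119.83012175] [692.60405416 225.42969586]
22 70.5 [544.64212511 220.04676709] [644.59902332 288.0390689 ]
18 66.5 [552.3758001  232.81614065] [633.9068186  288.41625474]
[ 583.67677739 -287.54031385]
[ 480.39906901 -318.01081443]
[ 461.94830163 -211.74609587]
[ 567.12223505 -191.88716938]
```

```bash
python3 - <<'E'
from h import *
e1=np.array([.18,-.984]);e2=np.array([.984,.18])
for n in("top","side"):
    im=cv2.imread(f"pics/{n}0.png").astype(int);g=(im[...,1]-im[...,2]>40)&(im[...,1]-im[...,0]>25)
    v,u=np.nonzero(g)
    big=cv2.resize(((im[...,1]-np.maximum(im[...,0],im[...,2]))).astype(np.float32),None,fx=8,fy=8,interpolation=cv2.INTER_LINEAR)
    v,u=np.nonzero(big>45); u=(u+.5)/8-.5; v=(v+.5)/8-.5
    k=(u>380)&(v>120)&(v<320);u,v=u[k],v[k]
    X=np.array([onz(n,q,5.8) for q in zip(u[::3],v[::3])])
    A=X@e1;B=X@e2
    print(n,len(X),"e1",np.percentile(A,[1,50,99]),"e2",np.percentile(B,[1,50,99]))
    # max of e1 for e2 bins and reverse
    for lo in range(int(B.min()),int(B.max()),6):
        m=(B>=lo)&(B<lo+6)
        if m.sum()>10:print(" e2",lo,A[m].min().round(1),A[m].max().round(1))
    for lo in range(int(A.min()),int(A.max()),6):
        m=(A>=lo)&(A<lo+6)
        if m.sum()>10:print("   e1",lo,B[m].min().round(1),B[m].max().round(1))
E
```

```text
top 7420 e1 [359.45641546 377.92503846 395.11591714] e2 [476.60472772 495.38863444 513.26401877]
 e2 475 359.2 395.8
 e2 481 360.9 395.7
 e2 487 362.2 395.6
 e2 493 361.2 395.6
 e2 499 358.6 395.4
 e2 505 357.9 395.3
 e2 511 358.3 394.9
   e1 357 476.2 513.9
   e1 363 476.0 513.8
   e1 369 476.2 513.7
   e1 375 476.1 513.6
   e1 381 476.3 513.8
   e1 387 476.2 513.9
   e1 393 476.7 513.7
side 1994 e1 [355.9117762  380.03185308 389.26707867] e2 [477.27404266 490.08902649 514.94312115]
 e2 476 353.4 389.7
 e2 482 360.6 389.8
 e2 488 371.2 389.5
 e2 494 374.9 389.5
 e2 500 376.1 389.9
 e2 506 374.9 389.7
 e2 512 374.1 389.2
   e1 353 476.8 481.5
   e1 359 477.0 484.3
   e1 365 477.2 487.7
   e1 371 477.2 515.7
   e1 377 477.0 515.4
   e1 383 476.9 515.7
```

Call:
servo_tool --rows '[[[30, -0.5, -2.5, 0, 0, 0, 0], [30, -0.5, -2.5, 4, 0, 0, 0], [30, -0.5, -2.5, 10, 0, 0, 0], [30, -0.5, -2.5, 16, 0, 0, 0], [30, -0.5, -2.5, 22, 0, 0, 0], [30, -0.5, -2.5, 27, 0, 0, 0], [30, -0.5, -2.5, 30, 0, 0, 0], [30, -0.5, -2.5, 32, 0, 0, 0], [30, -0.5, -2.5, 32, 0, 0, 0]]]'

```text
clock: 8.43
position: [554.7, -277.3, 93.5]
ee_rot: [1.0, 0.0, -0.0, 0.0]
contact_force: [0.2, 0.3, -5.0]
gripper_width: 38.7
grasp_force: 61.2
```

```bash
python3 - <<'E'
from h import *
s=arm.get_image("side")[:,:,::-1]
print(arm.read_state()["position"],arm.read_state()["contact_force"])
cv2.imwrite("pics/c.png",cv2.resize(s[110:210,385:475],None,fx=6,fy=6,interpolation=cv2.INTER_CUBIC))
E
```

```text
[ 554.80870045 -277.27300355   93.68134524] [-0.3140821   0.26174461 -4.72107399]
```

View pics/c.png

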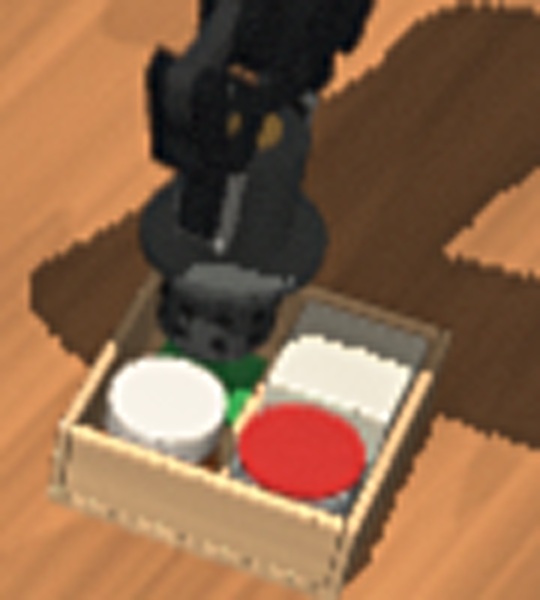

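The foot at (217,340) sits between the jar and the block, so I'll continue down.

Call:
servo_tool --rows '[[[30, 0, 0, 3, 0, 0, 0], [30, 0, 0, 7, 0, 0, 0], [30, 0, 0, 11, 0, 0, 0], [30, 0, 0, 15, 0, 0, 0], [30, 0, 0, 18, 0, 0, 0], [30, 0, 0, 20, 0, 0, 0], [30, 0, 0, 20, 0, 0, 0]]]'

```text
clock: 9.35
position: [554.6, -277.2, 73.4]
ee_rot: [1.0, 0.0, -0.0, -0.0]
contact_force: [0.7, -0.9, -4.1]
gripper_width: 38.9
grasp_force: 61.2
```

Call:
servo_tool --rows '[[[30, 0, 0, 2, 0, 0, 0], [30, 0, 0, 4, 0, 0, 0], [30, 0, 0, 5.5, 0, 0, 0], [30, 0, 0, 6.5, 0, 0, 0], [30, 0, 0, 7.2, 0, 0, 0], [30, 0, 0, 7.2, 0, 0, 0]]]'

```text
clock: 10.1
position: [554.6, -277.2, 66.3]
ee_rot: [1.0, 0.0, -0.0, -0.0]
contact_force: [-0.3, 0.3, -4.8]
gripper_width: 38.5
grasp_force: 61.2
```

Call:
servo_tool --rows '[[[30, 0, 0, 0.8, 0, 0, 0], [30, 0, 0, 0.8, 0, 0, 0]]]'

```text
clock: 10.35
position: [554.8, -277.3, 65.7]
ee_rot: [1.0, 0.0, 0.0, 0.0]
contact_force: [0.5, -0.5, -3.4]
gripper_width: 38.5
grasp_force: 61.5
```

Almost on the floor; I'll feel for contact.

Call:
servo_tool --rows '[[[30, 0, 0, 0.6, 0, 0, 0], [30, 0, 0, 0.6, 0, 0, 0]]]'

```text
clock: 10.6
position: [554.9, -277.3, 65.7]
ee_rot: [1.0, 0.0, 0.0, 0.0]
contact_force: [-1.4, 1.5, 1.3]
gripper_width: 38.9
grasp_force: 61.7
```

Call:
servo_tool --rows '[[[30, 0, 0, 0.6, 0, 0, 0], [30, 0, 0, 0.6, 0, 0, 0]]]'

```text
clock: 10.85
position: [555.0, -277.3, 65.7]
ee_rot: [1.0, 0.0, 0.0, 0.0]
contact_force: [-2.5, 2.2, 4.3]
gripper_width: 38.6
grasp_force: 62.2
```

Call:
servo_tool --rows '[[[30, 0, 0, -1, 0, 0, 0], [48, 0, 0, -1, 0, 0, 0], [60, 0, 0, -1, 0, 0, 0], [85, 0, 0, -1, 0, 0, 0], [85, 0, 0, -1, 0, 0, 0], [85, 0, 0, -1, 0, 0, 0], [85, 0, 0, -1, 0, 0, 0], [85, 0, 0, -1, 0, 0, 0]]]'

```text
clock: 11.85
position: [554.7, -277.2, 65.4]
ee_rot: [1.0, 0.0, 0.0, -0.0]
contact_force: [0.3, -0.2, 0.2]
gripper_width: 84.8
grasp_force: 0.0
```

Call:
servo_tool --rows '[[[85, 0, 0, -5, 0, 0, 0], [85, 0, 0, -20, 0, 0, 0], [85, 0, 0, -50, 0, 0, 0], [85, 0, 0, -90, 0, 0, 0], [85, 0, 0, -140, 0, 0, 0], [85, -10, -50, -150, 0, 0, 0], [85, -20, -110, -150, 0, 0, 0], [85, -25, -170, -150, 0, 0, 0], [85, -30, -230, -150, 0, 0, 0], [85, -30, -290, -150, 0, 0, 0]]]'

```text
clock: 13.1
position: [524.3, 14.6, 217.1]
ee_rot: [1.0, 0.0, 0.001, -0.0]
contact_force: [0.0, 0.4, -0.2]
gripper_width: 85.0
grasp_force: 0.0
```

```bash
python3 - <<'E'
from h import *
s=arm.get_image("side")[:,:,::-1];t=arm.get_image("top")[:,:,::-1]
print(arm.read_state()["position"])
k=lambda i,u,v:cv2.resize(i[v:v+120,u:u+80],None,fx=5,fy=5,interpolation=cv2.INTER_CUBIC)
cv2.imwrite("pics/d.png",np.hstack([k(t,435,215),k(s,385,100)]))
E
```

```text
[524.95746629  17.33035541 217.0524878 ]
```

View pics/d.png

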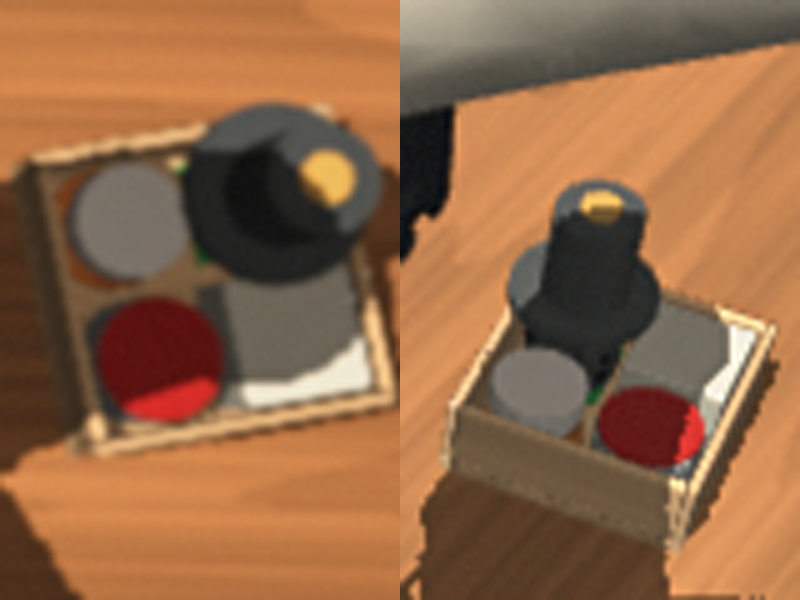

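The used flask stands upright in its place, and the jar, tin and block look undisturbed. Next is the fresh flask.

Call:
servo_tool --rows '[[[85, -5, -40, 0, 0, 0, 0], [85, -10, -90, 0, 0, 0, 0], [85, -15, -145, 0, 0, 0, 0], [85, -20, -195, 0, 0, 0, 0], [85, -20, -230, 0, 0, 0, 0], [85, -20, -250, 0, 0, 0, 0], [85, -20, -260, 20, 0, 0, 0], [85, -20, -260, 60, 0, 0, 0], [85, -20, -260, 90, 0, 0, 0], [85, -20, -260, 90, 0, 0, 0]]]'

```text
clock: 14.45
position: [503.7, 270.9, 123.6]
ee_rot: [1.0, -0.001, -0.002, 0.002]
contact_force: [-0.1, -0.8, -0.2]
gripper_width: 85.3
grasp_force: 0.0
```

```bash
python3 - <<'E'
from h import *
print(onz("top",(491.2,253.2),57))
s=arm.get_image("side")[:,:,::-1]
print(arm.read_state()["position"])
cv2.imwrite("pics/e.png",cv2.resize(s[250:400,190:340],None,fx=4,fy=4,interpolation=cv2.INTER_CUBIC))
E
```

```text
[ 553.77469994 -280.81380373]
[504.90028993 271.93322269 125.47986397]
```

View pics/e.png

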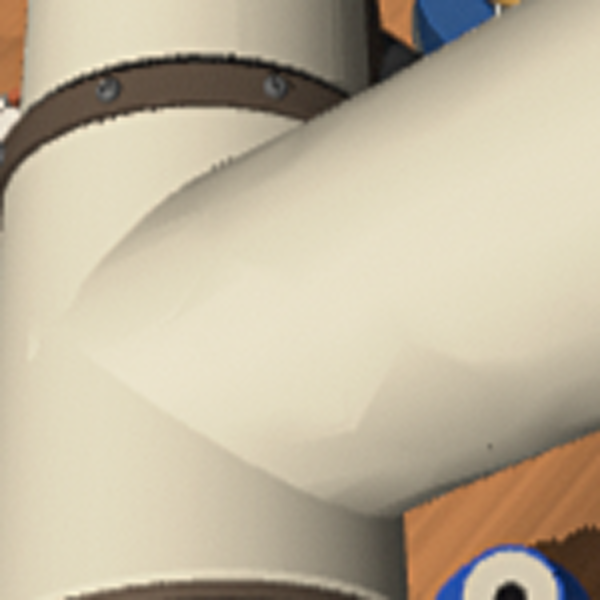

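Call:
servo_tool --rows '[[[85, -0.5, -3.5, 15, 0, 0, 0], [85, -0.5, -3.5, 35, 0, 0, 0], [85, -0.5, -3.5, 52, 0, 0, 0], [85, -0.5, -3.5, 61, 0, 0, 0], [85, -0.5, -3.5, 65, 0, 0, 0], [85, -0.5, -3.5, 65, 0, 0, 0], [70, -0.5, -3.5, 65, 0, 0, 0], [58, -0.5, -3.5, 65, 0, 0, 0], [50, -0.5, -3.5, 65, 0, 0, 0], [45, -0.5, -3.5, 65, 0, 0, 0]]]'

```text
clock: 15.75
position: [504.1, 276.3, 60.5]
ee_rot: [1.0, 0.0, 0.0, -0.0]
contact_force: [0.7, -0.1, 0.0]
gripper_width: 44.7
grasp_force: 0.0
```

Call:
servo_tool --rows '[[[42, 0, 0, 0, 0, 0, 0], [30, 0, 0, 0, 0, 0, 0], [30, 0, 0, 0, 0, 0, 0], [30, 0, 0, 0, 0, 0, 0], [30, 0, 0, 0, 0, 0, 0]]]'

```text
clock: 16.38
position: [504.1, 276.1, 60.6]
ee_rot: [1.0, 0.0, 0.0, 0.0]
contact_force: [-0.2, -2.4, 4.7]
gripper_width: 38.7
grasp_force: 60.0
```

Call:
servo_tool --rows '[[[30, 0, 0, -3, 0, 0, 0], [30, 0, 0, -10, 0, 0, 0], [30, 0, 0, -24, 0, 0, 0], [30, 0, 0, -44, 0, 0, 0], [30, 0, 0, -66, 0, 0, 0], [30, 0, 0, -88, 0, 0, 0], [30, 0, 0, -106, 0, 0, 0], [30, 0, 0, -116, 0, 0, 0], [30, 0, 0, -120, 0, 0, 0], [30, 0, 0, -120, 0, 0, 0]]]'

```text
clock: 17.62
position: [503.9, 276.1, 180.1]
ee_rot: [1.0, 0.0, -0.0, 0.0]
contact_force: [-0.3, -0.7, -3.6]
gripper_width: 39.1
grasp_force: 60.6
```

Call:
servo_tool --rows '[[[30, 3, 9, 0, 0, 0, 0], [30, 11, 32, 0, 0, 0, 0], [30, 22, 66, 0, 0, 0, 0], [30, 34, 103, 0, 0, 0, 0], [30, 46, 141, 0, 0, 0, 0], [30, 58, 177, 0, 0, 0, 0], [30, 68, 207, 0, 0, 0, 0], [30, 75, 228, 0, 0, 0, 0], [30, 78, 238, 0, 0, 0, 0], [30, 78, 240, 0, 0, 0, 0]]]'

```text
clock: 18.88
position: [581.9, 35.7, 179.9]
ee_rot: [1.0, -0.0, -0.0, 0.0]
contact_force: [-0.2, 0.2, -4.0]
gripper_width: 38.5
grasp_force: 60.8
```

Call:
servo_tool --rows '[[[30, 0, 0, 4, 0, 0, 0], [30, 0, 0, 14, 0, 0, 0], [30, 0, 0, 24, 0, 0, 0], [30, 0, 0, 30, 0, 0, 0], [30, 0, 0, 32, 0, 0, 0], [30, 0, 0, 32, 0, 0, 0]]]'

```text
clock: 19.62
position: [582.2, 36.3, 148.3]
ee_rot: [1.0, 0.0, 0.0, 0.0]
contact_force: [-0.6, 0.2, -3.2]
gripper_width: 38.9
grasp_force: 60.8
```

```bash
python3 - <<'E'
from h import *
s=arm.get_image("side")[:,:,::-1]
print(arm.read_state()["position"],arm.read_state()["contact_force"])
cv2.imwrite("pics/f.png",cv2.resize(s[165:285,275:375],None,fx=5,fy=5,interpolation=cv2.INTER_CUBIC))
E
```

```text
[582.38483519  36.34756275 148.58087223] [-0.17038563  0.22287151 -2.66974679]
```

View pics/f.png

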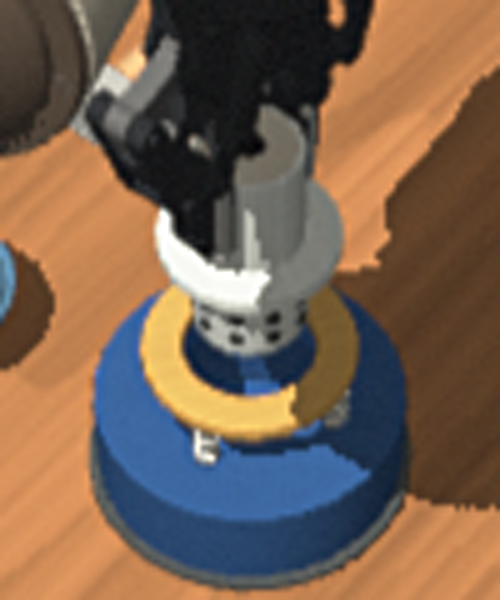

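```bash
python3 - <<'E'
from h import *
a=np.linspace(0,2*np.pi,90)
def ext(c,r,z):
    q=np.array([M["side"]@[c[0]+r*np.cos(t),c[1]+r*np.sin(t),z,1] for t in a]);q=q[:,:2]/q[:,2:];q=(q-[275,165]+.4)*5
    return q.min(0).round(),q.max(0).round()
c=(582.4,36.3)
for r,z in((42,75),(26,75),(62,45)):print("ring",ext(c,r,z))
for r,z in((22,92),(18,88),(34,133),(34,139)):print("flask",ext(c,r,z))
print(ext((582.4,40.3),42,75),ext((586.4,36.3),42,75))
E
```

```text
ring (array([143., 248.]), array([362., 421.]))
ring (array([185., 280.]), array([320., 387.]))
ring (array([ 95., 258.]), array([410., 511.]))
flask (array([194., 260.]), array([311., 351.]))
flask (array([205., 275.]), array([300., 349.]))
flask (array([159., 165.]), array([346., 308.]))
flask (array([158., 154.]), array([346., 297.]))
(array([136., 254.]), array([356., 428.])) (array([135., 243.]), array([354., 416.]))
```

Foot and ring centre agree to about 1 mm, so I'll insert it.

Call:
servo_tool --rows '[[[30, 0, 0, 3, 0, 0, 0], [30, 0, 0, 8, 0, 0, 0], [30, 0, 0, 14, 0, 0, 0], [30, 0, 0, 19, 0, 0, 0], [30, 0, 0, 22, 0, 0, 0], [30, 0, 0, 24, 0, 0, 0], [30, 0, 0, 24, 0, 0, 0]]]'

```text
clock: 20.55
position: [582.1, 36.2, 124.3]
ee_rot: [1.0, 0.0, -0.0, 0.0]
contact_force: [0.2, 0.4, -3.2]
gripper_width: 38.4
grasp_force: 60.8
```

Call:
servo_tool --rows '[[[30, 0, 0, 4, 0, 0, 0], [30, 0, 0, 9, 0, 0, 0], [30, 0, 0, 15, 0, 0, 0], [30, 0, 0, 21, 0, 0, 0], [30, 0, 0, 26, 0, 0, 0], [30, 0, 0, 29, 0, 0, 0], [30, 0, 0, 31, 0, 0, 0], [30, 0, 0, 31, 0, 0, 0]]]'

```text
clock: 21.55
position: [582.2, 36.3, 93.3]
ee_rot: [1.0, 0.0, -0.0, 0.0]
contact_force: [0.2, 0.4, -2.6]
gripper_width: 38.5
grasp_force: 60.8
```

Call:
servo_tool --rows '[[[30, 0, 0, 1.5, 0, 0, 0], [30, 0, 0, 3, 0, 0, 0], [30, 0, 0, 4.5, 0, 0, 0], [30, 0, 0, 6, 0, 0, 0], [30, 0, 0, 7, 0, 0, 0], [30, 0, 0, 7, 0, 0, 0], [30, 0, 0, 7, 0, 0, 0]]]'

```text
clock: 22.42
position: [582.3, 36.3, 86.7]
ee_rot: [1.0, 0.0, 0.0, -0.0]
contact_force: [-2.2, 0.2, 4.1]
gripper_width: 38.6
grasp_force: 61.2
```

Call:
servo_tool --rows '[[[30, 0, 0, 2, 0, 0, 0], [30, 0, 0, 4, 0, 0, 0], [30, 0, 0, 6, 0, 0, 0], [30, 0, 0, 8, 0, 0, 0], [30, 0, 0, 10, 0, 0, 0], [30, 0, 0, 11.5, 0, 0, 0], [30, 0, 0, 12.5, 0, 0, 0], [30, 0, 0, 12.5, 0, 0, 0], [30, 0, 0, 12.5, 0, 0, 0]]]'

```text
clock: 23.55
position: [582.4, 36.3, 75.1]
ee_rot: [1.0, 0.0, 0.0, 0.0]
contact_force: [-4.0, -0.1, 10.1]
gripper_width: 38.8
grasp_force: 61.8
```

Call:
servo_tool --rows '[[[30, 0, 0, 1, 0, 0, 0], [30, 0, 0, 1.5, 0, 0, 0], [30, 0, 0, 1.5, 0, 0, 0], [30, 0, 0, 1.5, 0, 0, 0]]]'

```text
clock: 24.05
position: [582.4, 36.3, 73.8]
ee_rot: [1.0, 0.0, 0.001, 0.0]
contact_force: [-4.1, 1.1, 11.4]
gripper_width: 38.6
grasp_force: 61.9
```

Call:
servo_tool --rows '[[[30, 0, 0, 0.7, 0, 0, 0], [30, 0, 0, 1.3, 0, 0, 0], [30, 0, 0, 1.3, 0, 0, 0], [30, 0, 0, 1.3, 0, 0, 0], [30, 0, 0, 1.3, 0, 0, 0]]]'

```text
clock: 24.68
position: [582.5, 36.3, 72.6]
ee_rot: [1.0, 0.0, 0.001, 0.0]
contact_force: [-4.7, 0.1, 11.8]
gripper_width: 38.5
grasp_force: 62.1
```

```bash
python3 - <<'E'
from h import *
s=arm.get_image("side")[:,:,::-1]
r=arm.read_state();print(r["position"],r["contact_force"])
cv2.imwrite("pics/g.png",cv2.resize(s[130:285,275:475],None,fx=3.8,fy=3.8,interpolation=cv2.INTER_CUBIC))
E
```

```text
[582.47161443  36.29626574  72.62849449] [-4.67899062 -0.96568526 11.77578464]
```

View pics/g.png

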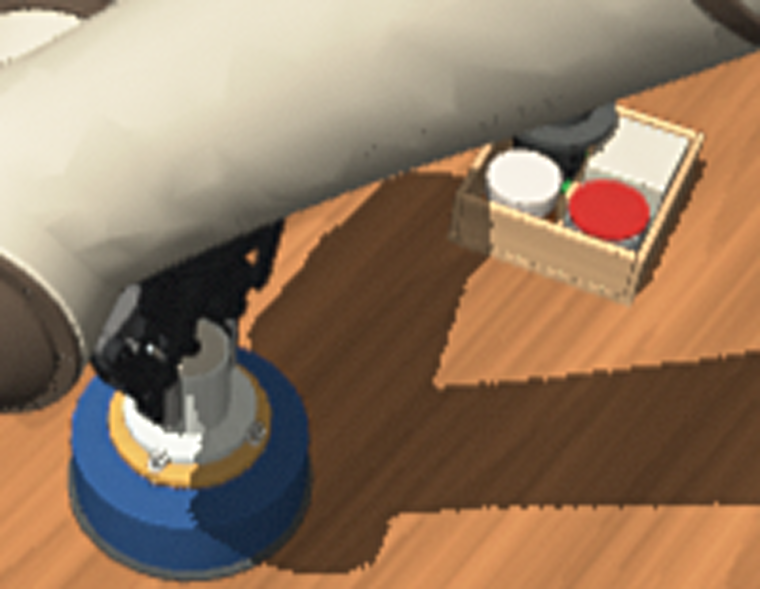

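The fresh flask's flange sits centred on the ring at (190,430), pressed down about 18 mm with about 12 N. The tray is in order, so I'm handing in.

```bash
python3 -c "
from bench import arm
print(arm.job_done())"
```

```text
the job is handed in; nothing more can be done
None
```

The job is handed in, but it returned no verdict: the used flask stands released and upright in the tray's free place, and the fresh flask is held in the ring, pressed down about 18 mm with about 12 N.

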